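# Free the mended bottle opener from its hold-down clamp

## Robot

A 7-joint arm with a two-finger parallel gripper is mounted at the origin on a cart in front of the work surface, level with it; the furniture and walls round the work are solid. World frame = base frame: x ahead of the robot, y to its left, z up, the work surface at z = 0. Lengths are in m, angles in rad, forces in N, time in s.
With the tool pointing down it reaches from about 0.425 to 0.825 m from the base axis. Payload 3.6 kg.
Tool frame: the origin (TCP) lies between the finger pads; the fingertips stand 19 mm ahead of it and the grasp point (between the pads) is the TCP; z points along the fingers, y is the line along which they close (so a half turn about z gives the same grasp; the last joint's range is limited). The gripper opens to 93 mm and grips with 3 to 60 N. Pads are 15 mm wide; open, the fingers measure 128 mm over their backs; the gripper's body (75 mm by 188 mm) begins 65 mm behind the grasp point.
Start: joints at [1.196, 0.615, -0.013, 1.423, 0.008, 1.103, -0.04], TCP at [0.222, -0.611, 0.238] pointing down, gripper open.
Joint ranges: [-3.12, 3.12], [-0.3, 2.06], [-1.34, 1.32], [0.26, 2.42], [-1.36, 4.5], [0.01, 1.98], [-2.84, 2.84]. Speed limits (rad/s): [2.79, 2.79, 3.14, 3.14, 3.14, 3.14, 3.14].

## Interface

Orientations are given as a unit quaternion [x, y, z, w].
In Python, from plant import ctrl gives the robot as it stands.
- The arm moves only by the tool send_rows, never from a script. Its argument "motion" is a list of rows, each a list of 3 entries, a list of its own where there are three numbers: the closure, from -1 (fully open) to 1 (shut), so that 0 is half open, then the shift along the tool's x, y, z in cm, then the turn, a rotation vector about the tool's x, y, z in degrees. In form: [[hand, [tx, ty, tz], [wx, wy, wz]], ...]. A call has exactly 10 rows; each row shifts and turns the commanded pose from where the row before left it, along the tool's axes as they then stand; what a row does not reach is not made up. A row lasts 1/8 s, in which the tool goes at most 62.5 mm and 10.7 degrees, less where a joint would pass 70% of its speed; a pose out of reach is approached as far as the arm can. A call is refused whole if a number of a shift passes 6.25 or a number of a turn 10.7, either way. A call with a gripper value outside its range is refused whole. The fingers move at their own pace and stop on an object; "grip_force" is the grip in N (left out, the last holds). Time passes only in rows, so rows that do not move let the fingers close, or fill a call up. It gives the time, the measured TCP pose, the force, the opening and the grip force at its end, in the units of the state.
- ctrl.state(): the state, without advancing time (a new reading comes with each control period).
- ctrl.get_image(name): name is "side" or "top" or "wrist"; returns the picture (384x512x3 uint8, red, green, blue); there is no depth.
- ctrl.calibration(name): a dict with "fov_y" (degrees; the focal length in pixels is half the picture's height over the tangent of half this angle, whatever the lens; pixels are square), "cx", "cy" (the principal point, pixels), "origin" and "orientation" of the camera in the world. Camera axes: x right, y up, looking along -z (the intrinsics and any distortion apply to the point x, -y, -z); pixel columns grow to the right and rows downward; lengths in m; the calibration is good to about 2 mm. The wrist camera is an equidistant fisheye: a pixel r from the principal point sees the ray r / f radians off the axis. A picture is of the moment at which its call begins: read the wrist's pose just before it. calibration takes no time and is no camera call; for the wrist camera it gives the pose at the moment of the call.
- ctrl.finish_job(): hands the job in; it is judged then, once.
The state is a dict: "t": time; "joint_positions": joint angles; "qd": joint speeds; "effort": joint torques, N m; "tool_pos": TCP position; "tcp_rot": TCP orientation; "wrist_force": force on the tool from outside, world axes, zero at the start; "wrist_torque": the same for the moment, N m; "width": opening from 0.0 (shut) to 1.0 (fully open); "gripper_force": force on a finger pad.
Only numpy, scipy, OpenCV 4.12 (cv2) and the standard library are available. Lean on these libraries where they do the work, as an engineer would, in place of code of your own. Each camera call takes 0.05 s, during which the arm holds its last target. There are 200 camera calls.

## Task

The bottle opener's handle has been glued and has set under the sprung hold-down clamp on the little wooden mending board. Lift the clamp arm by its upright black handle, past the point where its spring flips over and holds it open, so that it stays up by itself; then take the opener out and lay it flat on the square plate without dropping it, with the middle of its handle over the middle of the plate. Leave the clamp standing open.

Things in the scene. Friction and masses are not known exactly. Their poses are not given: they have to be found in the camera images.
- clamp_grip (a point): Centre of the upright black handle (16 x 20 x 44 mm high, its top 19 mm above this point) at the clamp arm's free end; 87 mm up when shut. Grip it across its 20 mm (y axis, parallel to the hinge); it can turn in the jaws as the arm swings. Axes turn with the arm; shut: x level towards the hinge, z up. The hinge axis always lies 100 mm along +x, 27 mm along -z. Opener's handle passes below it.
- clamp_arm (a joint): Clamp arm, 20 mm wide: 0 rad shut on the opener, grows as the handle swings up and back over the hinge, stop at 1.75, where it stands 170 mm high. Its spring shuts it below 0.9 and opens it above 0.9 (at most 5 N at the handle); let go beyond 1.0 it swings to the stop and stays. Hinge between steel cheeks 60 mm apart, 70 mm high, on a 236 x 90 x 12 mm fixed board reaching 98 mm beyond the handle.
- opener_handle (a point): Middle of opener's handle, half-way up, near its balance point. Opener 174 mm long: handle 105 x 24 x 19 mm, then flat metal head 42 mm wide. x axis towards the head, z up. 57 mm from the handle's end, 9.5 mm above the underside. It lies along the board, head to the hinge, clamped at the neck, on a rail 30 mm wide, its top 26 mm above worktop, 14 mm above board. Freed it may lean 10 degrees.
- plate: Square yellow plate, 200 x 200 mm, 20 mm high, loose on the worktop; origin at the centre of its underside, z up, x and y parallel to its sides. Flat floor 136 x 136 mm, 3 mm thick; the rim round it is 17 to 20 mm high, so the opener lying across it rests partly on the rim, its handle 20 to 30 mm above the worktop.

How it is judged:
On the way, in this order (a step that is already met when the one before it is completed fails the run):
1. the clamp arm stands open by itself (beyond 1.4 rad) (value of joint clamp_arm above 1.4 rad), for 0.2 s.
2. the opener is lifted out (its handle above 75 mm) (height (world z) of opener_handle above 0.075 m), for 0.1 s.
At the end, for the whole second after the job is handed in: The clamp arm stands open beyond 1.4 rad; the opener lies flat (within 17 degrees, right side up) and released on the plate, the middle of its handle within 35 mm of the plate's centre and less than 45 mm above the worktop; the plate stands flat (value of joint clamp_arm above 1.4 rad and horizontal distance between opener_handle and plate below 0.035 m and height (world z) of opener_handle below 0.045 m and angle between opener_handle's own z axis and vertical below 0.3 rad and angle between plate's own z axis and vertical below 0.1 rad); the robot touches nothing.
It fails at once if the opener is dropped: nothing touches it while its handle is more than 100 mm up (height (world z) of opener_handle above 0.1 m and contact force between opener and anything else below 0.02 N).
It also fails if it takes over 58 s, if anything falls off the work surface, if the arm or the gripper's body presses on something with over 40 N, if the wrist force passes 120 N, or if a joint passes its speed limit or range.

## Working session

There is one attempt and no reset: what is moved stays moved. The work goes in short steps, Python scripts to look and compute and a tool call to move; the robot and the scene stay as the last step left them, time stands still between calls to the robot, and variables do not carry over. Pictures are saved under pics/ and viewed, at most 10 in all, crops included, and the job is handed in when it is done.

Besides the shell and the picture viewer there is one more tool, called by a JSON object that holds its "fn" and its "kwargs", one argument or row to a line. send_rows: Moves the arm, as the interface text tells. Its arguments: {"type":"object","properties":{"motion":{"type":"array"},"grip_force":{"type":"number"}},"required":["motion"]}

```bash
ls; mkdir -p pics; python3 - <<'E'
from plant import ctrl
import cv2
for n in("side","top"):
    im=ctrl.get_image(n); cv2.imwrite(f"pics/{n}0.png",im[:,:,::-1]); print(n,ctrl.calibration(n))
print(ctrl.state())
E
```

```text
pics
side {'fov_y': 53.12592476529576, 'cx': 256.0651203537385, 'cy': 187.80768611480383, 'origin': array([0.45712189, 0.77639545, 0.46331415]), 'orientation': array([ 0.00292548,  0.55703099,  0.83031062, -0.01709346])}
top {'fov_y': 55.10462322580539, 'cx': 255.43194079640264, 'cy': 191.15627619126, 'origin': array([ 0.33710397, -0.11946469,  1.029558  ]), 'orientation': array([-0.04199081,  0.04659057,  0.71370038, -0.69763734])}
{'t': 0.1, 'joint_positions': array([ 1.19552593,  0.6157825 , -0.01260125,  1.42467429,  0.00812935,
        1.10338449, -0.0403942 ]), 'qd': array([ 0.00045381, -0.0020865 ,  0.001574  , -0.00283293,  0.00015734,
       -0.00243824, -0.00026548]), 'effort': array([ 1.18919015e-03, -4.60041726e+01,  2.10429984e-01, -1.66243386e+01,
       -6.10764697e-02,  1.70058530e-02,  1.14247987e-04]), 'tool_pos': array([ 0.22191272, -0.61026988,  0.2366443 ]), 'tcp_rot': array([ 9.84826589e-01,  1.73537842e-01, -2.20062234e-04, -1.07671278e-03]), 'wrist_force': array([-0.22494133, -0.98068635, -0.79148765]), 'wrist_torque': array([ 0.00915909,  0.00779998, -0.0105626 ]), 'gripper_force': 0.0, 'width': 1.0002276187307473}
```

View pics/top0.png

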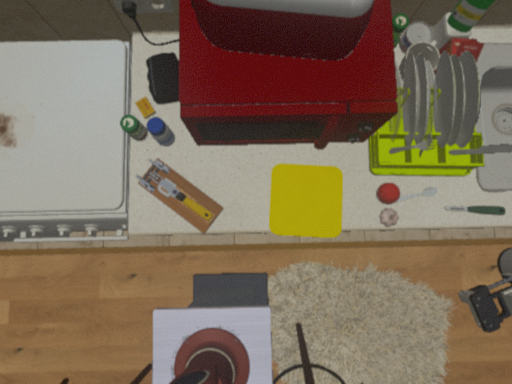

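View pics/side0.png

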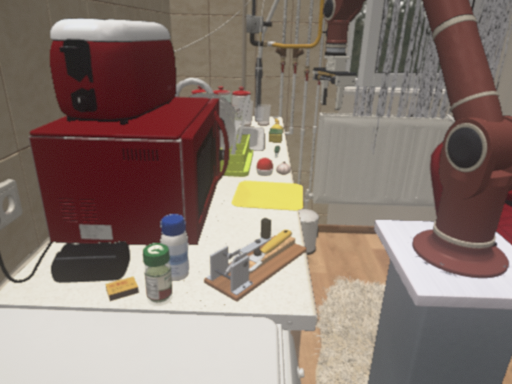

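The top view shows the board with its hinge end near (152,172) and free end near (212,222), and the plate centred near (306,201). The side view agrees. Next I'll enlarge both and set up helpers.

```bash
cat > h.py <<'E'
import numpy as np, cv2
from scipy.spatial.transform import Rotation as R
from plant import ctrl
def ray(n,u,v,c=None):
    c=c or ctrl.calibration(n); f=192/np.tan(np.radians(c['fov_y']/2))
    x,y=(u-c['cx']),(v-c['cy'])
    if n=='wrist':
        r=np.hypot(x,y); th=r/f; d=np.array([x/r*np.sin(th),-y/r*np.sin(th),-np.cos(th)])
    else: d=np.array([x/f,-y/f,-1])
    return np.array(c['origin']),R.from_quat(c['orientation']).apply(d)
def atz(n,u,v,z,c=None):
    o,d=ray(n,u,v,c); return o+d*(z-o[2])/d[2]
def proj(n,p,c=None):
    c=c or ctrl.calibration(n); f=192/np.tan(np.radians(c['fov_y']/2))
    d=R.from_quat(c['orientation']).inv().apply(np.array(p)-c['origin'])
    if n=='wrist':
        s=np.hypot(d[0],d[1]); k=f*np.arctan2(s,-d[2])/s
    else: k=-f/d[2]
    return c['cx']+k*d[0],c['cy']-k*d[1]
E
python3 - <<'E'
from h import *
t=cv2.imread('pics/top0.png'); s=cv2.imread('pics/side0.png')
a=cv2.resize(t[150:240,130:230],None,fx=6,fy=6,interpolation=cv2.INTER_CUBIC)
b=cv2.resize(s[205:305,195:320],None,fx=6,fy=6,interpolation=cv2.INTER_CUBIC)
cv2.imwrite('pics/c.png',cv2.resize(a,(600,540))); cv2.imwrite('pics/d.png',b)
# plate
hsv=cv2.cvtColor(t,cv2.COLOR_BGR2HSV); m=cv2.inRange(hsv,(22,150,100),(35,255,255)); m[:,:255]=0;m[:,360:]=0;m[:150]=0
n,l,st,ce=cv2.connectedComponentsWithStats(m); i=1+np.argmax(st[1:,4]); 
pts=np.argwhere(l==i)[:,::-1].astype(np.float32); r=cv2.minAreaRect(pts); print(st[i],ce[i],r)
bx=cv2.boxPoints(r); w=[atz('top',*q,0.018) for q in bx]; print(np.round(w,3),np.mean(w,0), atz('top',*ce[i],.012))
E
```

```text
[ 270  164   72   74 4967] [305.83591705 200.47453191] ((306.12738037109375, 200.4427947998047), (72.06246185302734, 71.64616394042969), 2.385944128036499)
[[ 0.344 -0.161  0.018]
 [ 0.542 -0.175  0.018]
 [ 0.529 -0.376  0.018]
 [ 0.331 -0.357  0.018]] [ 0.43670555 -0.26710865  0.018     ] [ 0.43600271 -0.26707135  0.012     ]
```

View pics/c.png

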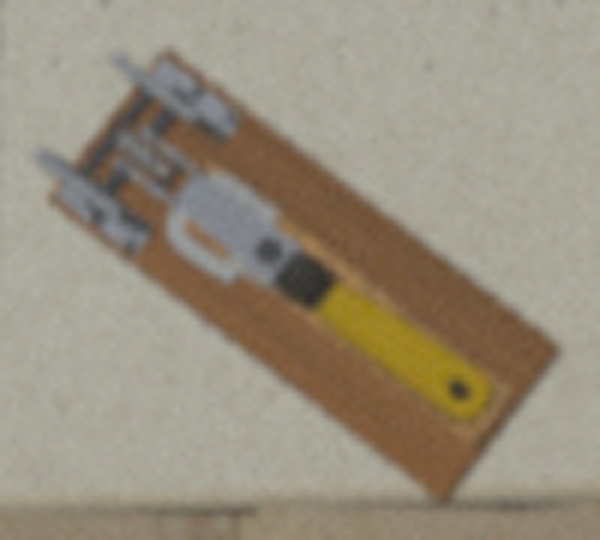

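View pics/d.png

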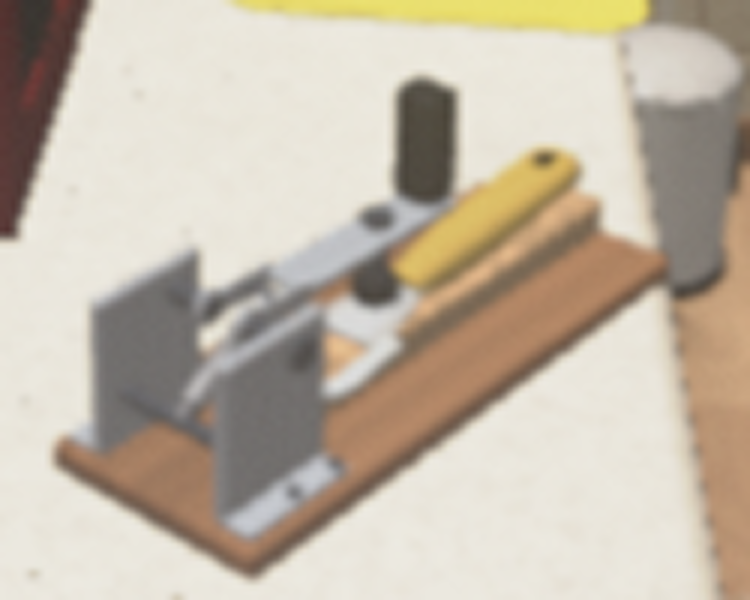

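Crop c shows the black grip at about (303,275), the yellow handle running from (330,300) to (490,405) and the board corners at (445,500), (558,348), (168,48) and (50,198). Crop d shows the grip's top at (428,85) and its bottom at (422,190).

```bash
python3 - <<'E'
from h import *
f=lambda u,v:(130+u/6,150+v/6); g=lambda u,v:(195+u/6,205+v/6)
C=[atz('top',*f(*q),.012) for q in[(445,498),(558,348),(168,48),(50,198)]]
C=np.array(C);print(C.round(3)); L=C[[0,1]].mean(0)-C[[2,3]].mean(0); print(np.linalg.norm(L),np.linalg.norm(C[0]-C[1]))
a=-L/np.linalg.norm(L); print('axis to hinge',a,np.degrees(np.arctan2(a[1],a[0])))
cen=C.mean(0); print('cen',cen)
front=C[[0,1]].mean(0); print('grip from board',front+a*.098)
for q,z in(((303,275),.095),):print('top',atz('top',*f(*q),z))
print('side',atz('side',*g(428,85),.106),atz('side',*g(422,138),.084))
o1,d1=ray('top',*f(303,275));o2,d2=ray('side',*g(425,138))
A=np.array([d1,-d2]).T; s=np.linalg.lstsq(A,o2-o1,rcond=None)[0]; print('tri',o1+s[0]*d1,o2+s[1]*d2)
# opener handle ends
for q in((330,300),(485,405),(460,390)):print(atz('top',*f(*q),.045))
E
```

```text
[[ 0.353  0.016  0.012]
 [ 0.42  -0.037  0.012]
 [ 0.565  0.144  0.012]
 [ 0.496  0.199  0.012]]
0.23205599543703234 0.08560611826612423
axis to hinge [ 0.62070082  0.78404751 -0.        ] 51.63267015919045
cen [0.4584677  0.08053293 0.012     ]
grip from board [0.44727771 0.06639813 0.012     ]
top [0.44705886 0.06460557 0.095     ]
side [0.44522938 0.07258237 0.106     ] [0.44655835 0.0697659  0.084     ]
tri [0.44847461 0.06697561 0.08296688] [0.44547884 0.06719119 0.08265687]
[0.44140492 0.06235621 0.045     ]
[ 0.3928696  -0.00659553  0.045     ]
[0.39979897 0.00447921 0.045     ]
```

{"fn": "send_rows", "kwargs": {
  "motion": [
    [-1,[3.64,-3.04,0],[0,0,0]],
    [-1,[3.64,-3.04,0],[0,0,0]],
    [-1,[3.64,-3.04,0],[0,0,0]],
    [-1,[3.64,-3.04,0],[0,0,0]],
    [-1,[3.64,-3.04,0],[0,0,0]],
    [-1,[3.64,-3.04,0],[0,0,0]],
    [-1,[3.64,-3.04,0],[0,0,0]],
    [-1,[3.64,-3.04,0],[0,0,0]],
    [-1,[3.64,-3.04,0],[0,0,0]],
    [-1,[3.64,-3.04,0],[0,0,0]]
  ],
  "grip_force": 30
}}

```text
t: 1.35
tool_pos: [0.4607, -0.1993, 0.2374]
tcp_rot: [0.985, 0.173, -0.0, -0.0]
wrist_force: [1.2, -0.3, 0.8]
width: 1.0
gripper_force: 0.0
```

{"fn": "send_rows", "kwargs": {
  "motion": [
    [-1,[0,0,0],[0,0,-7.9]],
    [-1,[0,0,0],[0,0,-7.9]],
    [-1,[0,0,0],[0,0,-7.9]],
    [-1,[0,0,0],[0,0,-7.9]],
    [-1,[3.9,-3.5,0],[0,0,0]],
    [-1,[3.9,-3.5,0],[0,0,0]],
    [-1,[3.9,-3.5,0],[0,0,0]],
    [-1,[3.9,-3.5,0],[0,0,0]],
    [-1,[3.5,-3.7,0],[0,0,0]],
    [-1,[0,0,0],[0,0,0]]
  ]
}}

```text
t: 2.6
tool_pos: [0.4393, 0.0634, 0.2377]
tcp_rot: [0.898, 0.439, 0.0, -0.001]
wrist_force: [-0.3, -0.9, 0.2]
width: 1.0
gripper_force: 0.0
```

```bash
cat > look.py <<'E'
import sys
from h import *
s=ctrl.state(); print(s['t'],s['tool_pos'].round(4),R.from_quat(s['tcp_rot']).as_matrix().round(3).tolist(),s['width'],s['wrist_force'].round(1))
c=ctrl.calibration('wrist'); im=ctrl.get_image('wrist'); np.save('wc.npy',c,allow_pickle=True)
cv2.imwrite(sys.argv[1],cv2.resize(im[:,:,::-1],(768,576)))
E
python3 look.py pics/w1.png
```

```text
2.6 [0.4393 0.0634 0.2377] [[0.614, 0.789, -0.0], [0.789, -0.614, 0.002], [0.001, -0.002, -1.0]] 1.0003595364065125 [-0.3 -0.9  0.2]
```

View pics/w1.png

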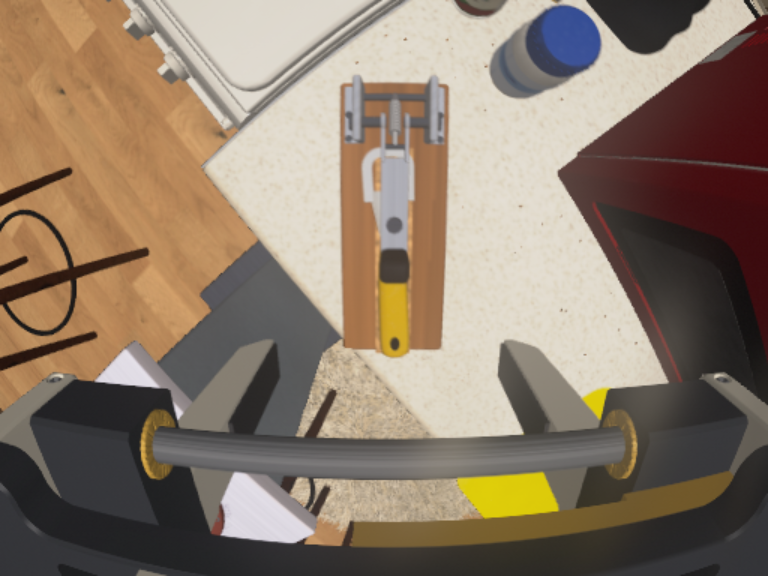

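The view is aligned with the board, whose corners are at (341,85), (448,85), (441,348) and (345,348). The black grip is at (394,265), and the opener's handle ends at (395,356).

```bash
python3 - <<'E'
from h import *
c=np.load('wc.npy',allow_pickle=True).item(); P=lambda u,v,z:atz('wrist',u/1.5,v/1.5,z,c)
C=np.array([P(*q,.012) for q in[(345,348),(441,348),(448,84),(341,84)]]); print(C.round(4))
fr=C[:2].mean(0);bk=C[2:].mean(0);L=bk-fr;a=L/np.linalg.norm(L);print(np.linalg.norm(L),np.linalg.norm(C[0]-C[1]),np.degrees(np.arctan2(a[1],a[0])),'grip',fr+a*.098)
print('griptop range',P(394,251,.106),P(394,283,.065)); print('hend',P(395,356,.036),'neck',P(394,283,.044))
g=fr+a*.098; g[2]=.106; print(np.array(proj('wrist',g,c))*1.5); g[2]=.065; print(np.array(proj('wrist',g,c))*1.5)
s=ctrl.state(); M=R.from_quat(s['tcp_rot']).as_matrix()
print(M.T@(g-s['tool_pos']))
E
```

```text
[[ 0.3532  0.0185  0.012 ]
 [ 0.4229 -0.0358  0.012 ]
 [ 0.5665  0.1479  0.012 ]
 [ 0.4967  0.2016  0.012 ]]
0.23289597980549195 0.08830620076598684 51.94203576245928 grip [0.44842072 0.06852455 0.012     ]
griptop range [0.45527612 0.07886909 0.106     ] [0.43544393 0.05243412 0.065     ]
hend [ 0.39129752 -0.00679043  0.036     ] neck [0.43194892 0.0475234  0.044     ]
[395.3893005  269.74466802]
[394.59644216 255.97818204]
[0.01177769 0.00189708 0.17254327]
```

{"fn": "send_rows", "kwargs": {
  "motion": [
    [-1,[0.6,0.2,2.0],[0,0,0]],
    [-1,[0.5,0,2.4],[0,0,0]],
    [-1,[0,0,2.4],[0,0,0]],
    [-1,[0,0,2.4],[0,0,0]],
    [-1,[0,0,2.4],[0,0,0]],
    [-1,[0,0,2.0],[0,0,0]],
    [-1,[0,0,1.1],[0,0,0]],
    [0.2,[0,0,0],[0,0,0]],
    [1,[0,0,0],[0,0,0]],
    [1,[0,0,0],[0,0,0]]
  ],
  "grip_force": 20
}}

```text
t: 3.9
tool_pos: [0.4492, 0.0663, 0.0914]
tcp_rot: [0.9, 0.435, 0.001, 0.0]
wrist_force: [-0.5, -0.3, -0.6]
width: 0.725
gripper_force: 0.0
```

{"fn": "send_rows", "kwargs": {
  "motion": [
    [1,[0,0,0],[0,0,0]],
    [1,[0,0,0],[0,0,0]],
    [1,[0,0,0],[0,0,0]],
    [1,[0,0,0],[0,0,0]],
    [1,[0,0,0],[0,0,0]],
    [1,[0,0,0],[0,0,0]],
    [1,[0,0,0],[0,0,0]],
    [1,[0,0,0],[0,0,0]],
    [1,[0,0,0],[0,0,0]],
    [1,[0,0,0],[0,0,0]]
  ]
}}

```text
t: 5.15
tool_pos: [0.4467, 0.0678, 0.0905]
tcp_rot: [0.9, 0.436, -0.001, -0.001]
wrist_force: [-3.8, 3.0, 1.9]
width: 0.214
gripper_force: 20.0
```

The jaws opened to 0.214 × 93 = 20 mm, so they hold the grip. Now the swing.

{"fn": "send_rows", "kwargs": {
  "motion": [
    [1,[0.37,0,-1.03],[0,0,0]],
    [1,[0.47,0,-0.98],[0,0,0]],
    [1,[0.58,0,-0.93],[0,0,0]],
    [1,[0.67,0,-0.87],[0,0,0]],
    [1,[0.75,0,-0.79],[0,0,0]],
    [1,[0.83,0,-0.7],[0,0,0]],
    [1,[0,0,0],[0,0,0]],
    [1,[0,0,0],[0,0,0]],
    [1,[0,0,0],[0,0,0]],
    [1,[0,0,0],[0,0,0]]
  ]
}}

```text
t: 6.4
tool_pos: [0.4682, 0.095, 0.1435]
tcp_rot: [0.9, 0.436, -0.003, -0.001]
wrist_force: [-6.5, 1.2, -1.4]
width: 0.217
gripper_force: 20.0
```

{"fn": "send_rows", "kwargs": {
  "motion": [
    [1,[0.91,0,-0.62],[0,0,0]],
    [1,[0.96,0,-0.52],[0,0,0]],
    [1,[1.01,0,-0.41],[0,0,0]],
    [1,[1.05,0,-0.31],[0,0,0]],
    [1,[1.07,0,-0.2],[0,0,0]],
    [1,[1.09,0,-0.08],[0,0,0]],
    [1,[1.1,0,0.04],[0,0,0]],
    [1,[1.1,0,0.15],[0,0,0]],
    [1,[0,0,0],[0,0,0]],
    [1,[0,0,0],[0,0,0]]
  ]
}}

```text
t: 7.65
tool_pos: [0.5217, 0.1631, 0.1637]
tcp_rot: [0.9, 0.436, -0.0, -0.002]
wrist_force: [-4.1, 4.8, -2.4]
width: 0.216
gripper_force: 20.0
```

```bash
python3 - <<'E'
from h import *
im=ctrl.get_image('side')[:,:,::-1]; cv2.imwrite('pics/s2.png',cv2.resize(im[110:310,180:330],(450,600)))
E
```

```text
(no output)
```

View pics/s2.png

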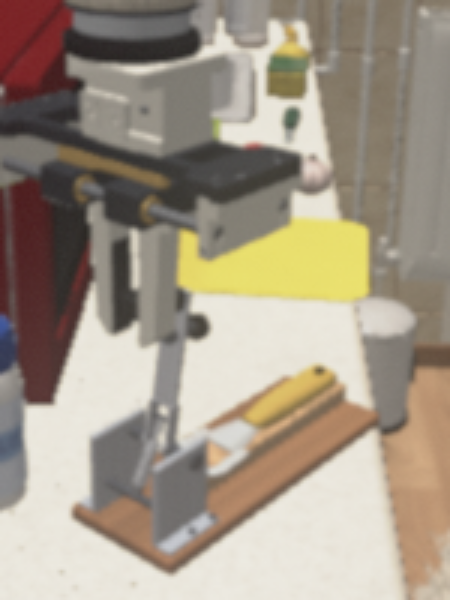

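The arm stands well past over-centre. Next I release it and back off upwards.

{"fn": "send_rows", "kwargs": {
  "motion": [
    [-1,[0,0,0],[0,0,0]],
    [-1,[0,0,0],[0,0,0]],
    [-1,[0,0,0],[0,0,0]],
    [-1,[0,0,0],[0,0,0]],
    [-1,[0,0,0],[0,0,0]],
    [-1,[0,0,0],[0,0,0]],
    [-1,[0,0,-2],[0,0,0]],
    [-1,[0,0,-3],[0,0,0]],
    [-1,[0,0,-3],[0,0,0]],
    [-1,[0,0,0],[0,0,0]]
  ]
}}

```text
t: 8.95
tool_pos: [0.5244, 0.1607, 0.2454]
tcp_rot: [0.9, 0.435, 0.003, 0.0]
wrist_force: [0.3, -0.8, -0.1]
width: 1.002
gripper_force: 0.0
```

{"fn": "send_rows", "kwargs": {
  "motion": [
    [-1,[-2,0,0],[0,0,0]],
    [-1,[-3,0,0],[0,0,0]],
    [-1,[-3,0,0],[0,0,0]],
    [-1,[-3,0,0],[0,0,0]],
    [-1,[-2,0,1],[0,0,0]],
    [-1,[-1,0,1],[0,0,0]],
    [-1,[0,0,1],[0,0,0]],
    [-1,[0,0,1],[0,0,0]],
    [-1,[0,0,0],[0,0,0]],
    [-1,[0,0,0],[0,0,0]]
  ]
}}

```text
t: 10.2
tool_pos: [0.4365, 0.0509, 0.2032]
tcp_rot: [0.9, 0.436, 0.0, -0.0]
wrist_force: [-0.7, 0.1, -0.2]
width: 0.998
gripper_force: 0.0
```

```bash
python3 look.py pics/w2.png
```

```text
10.2 [0.4365 0.0509 0.2032] [[0.621, 0.784, 0.0], [0.784, -0.621, 0.0], [0.001, 0.0, -1.0]] 0.9982138095443338 [-0.7  0.1 -0.2]
```

View pics/w2.png

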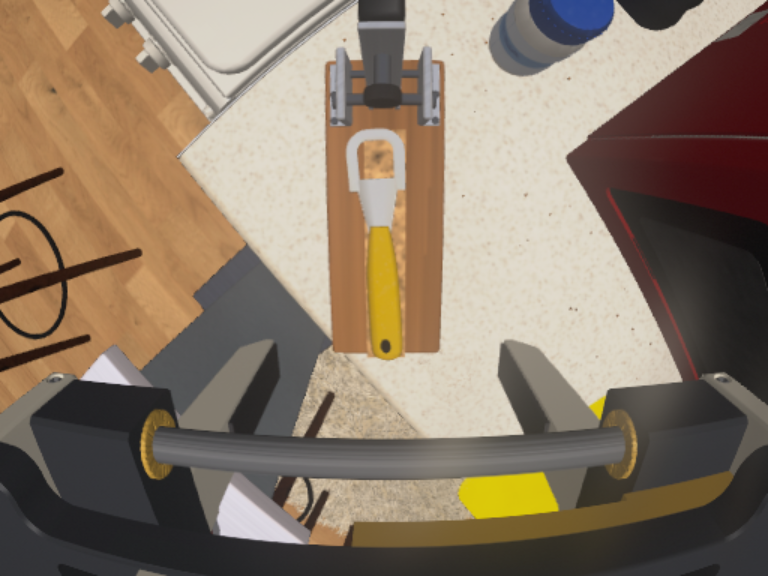

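The clamp stands open. The opener's handle runs from (379,227) at the neck to (388,358) at the end, lying slightly skewed.

```bash
python3 - <<'E'
from h import *
c=np.load('wc.npy',allow_pickle=True).item(); P=lambda u,v,z:atz('wrist',u/1.5,v/1.5,z,c)
s=ctrl.state(); M=R.from_quat(s['tcp_rot']).as_matrix()
n=P(379.5,227,.042);e=P(388.5,358,.036);h=P(376,129,.03)
n,e,h=[M.T@(q-s['tool_pos']) for q in(n,e,h)]
print(n,e,h,np.linalg.norm((n-e)[:2]),np.linalg.norm((h-e)[:2]))
for x,y in((n,e),(h,e)): d=(x-y)[:2];d/=np.linalg.norm(d);print('mid',e[:2]+.057*d,np.degrees(np.arctan2(d[1],d[0])))
for q in((368,340),(402,340),(367,290),(397,290)):print(M.T@(P(*q,.04)-s['tool_pos']))
E
```

```text
[ 0.03281772 -0.00660196  0.16139966] [-0.07043496 -0.00025608  0.16732405] [ 0.10185455 -0.00915766  0.17345088] 0.10344749949153118 0.17251930969465715
mid [-0.01354231 -0.00375268] -3.5169599417843145
mid [-0.01351088 -0.00319714] -2.957639192331194
[-0.05338955 -0.01580227  0.1633309 ]
[-0.05336681  0.00995739  0.16334092]
[-0.01378042 -0.01596035  0.16336079]
[-0.01377334  0.00589866  0.16336929]
```

{"fn": "send_rows", "kwargs": {
  "motion": [
    [-1,[-0.7,-0.2,2],[0,0,-3.2]],
    [-1,[-0.7,-0.2,2.5],[0,0,0]],
    [-1,[0,0,2.5],[0,0,0]],
    [-1,[0,0,2.5],[0,0,0]],
    [-1,[0,0,2.5],[0,0,0]],
    [-1,[0,0,2],[0,0,0]],
    [-1,[0,0,1.4],[0,0,0]],
    [-1,[0,0,0],[0,0,0]],
    [0.3,[0,0,0],[0,0,0]],
    [0.3,[0,0,0],[0,0,0]]
  ],
  "grip_force": 30
}}

```text
t: 11.5
tool_pos: [0.425, 0.0416, 0.0499]
tcp_rot: [0.888, 0.46, 0.001, 0.0]
wrist_force: [0.5, 0.1, -0.0]
width: 0.832
gripper_force: 0.0
```

{"fn": "send_rows", "kwargs": {
  "motion": [
    [1,[0,0,0],[0,0,0]],
    [1,[0,0,0],[0,0,0]],
    [1,[0,0,0],[0,0,0]],
    [1,[0,0,0],[0,0,0]],
    [1,[0,0,0],[0,0,0]],
    [1,[0,0,0],[0,0,0]],
    [1,[0,0,0],[0,0,0]],
    [1,[0,0,0],[0,0,0]],
    [1,[0,0,0],[0,0,0]],
    [1,[0,0,0],[0,0,0]]
  ]
}}

```text
t: 12.75
tool_pos: [0.4244, 0.0415, 0.0492]
tcp_rot: [0.888, 0.46, -0.0, -0.0]
wrist_force: [-0.2, -0.1, -0.1]
width: 0.238
gripper_force: 30.0
```

{"fn": "send_rows", "kwargs": {
  "motion": [
    [1,[0,0,-0.5],[0,0,0]],
    [1,[0,0,-1],[0,0,0]],
    [1,[0,0,-1],[0,0,0]],
    [1,[0,0,-1],[0,0,0]],
    [1,[0,0,-1],[0,0,0]],
    [1,[0,0,-1],[0,0,0]],
    [1,[0,0,-0.7],[0,0,0]],
    [1,[0,0,0],[0,0,0]],
    [1,[0,0,0],[0,0,0]],
    [1,[0,0,0],[0,0,0]]
  ]
}}

```text
t: 14.0
tool_pos: [0.4242, 0.0415, 0.1109]
tcp_rot: [0.888, 0.46, -0.0, -0.0]
wrist_force: [0.7, 0.3, -1.0]
width: 0.239
gripper_force: 30.0
```

```bash
python3 - <<'E'
from h import *
im=ctrl.get_image('side')[:,:,::-1]; cv2.imwrite('pics/s3.png',cv2.resize(im[130:310,195:345],(500,600)))
E
```

```text
(no output)
```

View pics/s3.png

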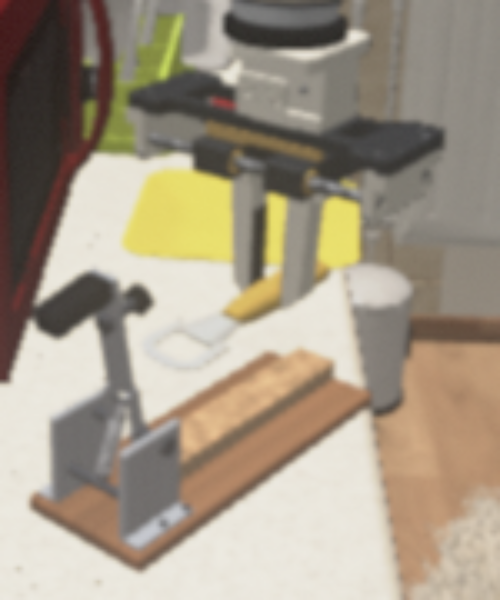

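The opener is lifted level and the clamp stands open. Next I carry it to the plate.

{"fn": "send_rows", "kwargs": {
  "motion": [
    [1,[-1.3,1.5,0],[0,0,0]],
    [1,[-2.57,3.03,0],[0,0,0]],
    [1,[-2.57,3.03,0],[0,0,0]],
    [1,[-2.57,3.03,0],[0,0,0]],
    [1,[-3.05,2.35,0],[0,0,0]],
    [1,[-3.3,1.65,0],[0,0,0]],
    [1,[-3.3,1.65,0],[0,0,0]],
    [1,[-3.3,1.65,0],[0,0,0]],
    [1,[-2.54,0.86,0],[0,0,0]],
    [1,[0,0,0],[0,0,0]]
  ]
}}

```text
t: 15.3
tool_pos: [0.435, -0.2692, 0.1106]
tcp_rot: [0.889, 0.458, -0.001, -0.0]
wrist_force: [-0.1, 0.8, -1.1]
width: 0.238
gripper_force: 30.0
```

{"fn": "send_rows", "kwargs": {
  "motion": [
    [1,[0,0,1],[0,0,0]],
    [1,[0,0,1],[0,0,0]],
    [1,[0,0,1],[0,0,0]],
    [1,[0,0,1],[0,0,0]],
    [1,[0,0,0.8],[0,0,0]],
    [1,[0,0,0.6],[0,0,0]],
    [1,[0,0,0.4],[0,0,0]],
    [1,[0,0,0],[0,0,0]],
    [1,[0,0,0],[0,0,0]],
    [1,[0,0,0],[0,0,0]]
  ]
}}

```text
t: 16.55
tool_pos: [0.4365, -0.2669, 0.0534]
tcp_rot: [0.888, 0.46, 0.0, 0.0]
wrist_force: [-0.3, -0.8, -1.1]
width: 0.239
gripper_force: 30.0
```

```bash
python3 look.py pics/w3.png
```

```text
16.55 [ 0.4365 -0.2669  0.0534] [[0.577, 0.817, 0.001], [0.817, -0.577, -0.0], [0.0, 0.001, -1.0]] 0.2392854275554947 [-0.3 -0.8 -1.1]
```

View pics/w3.png

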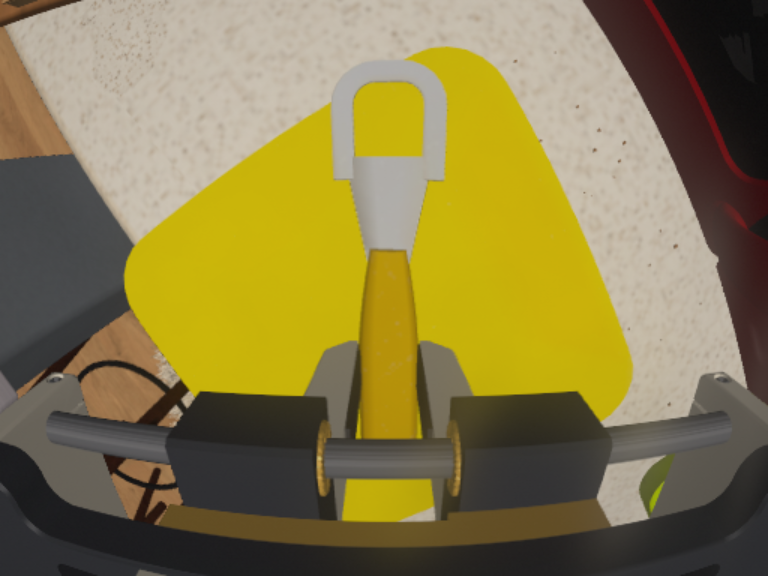

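The plate lies under the opener as expected. Its corners show near (125,280), (455,47) and (632,375). I lower gently until contact.

{"fn": "send_rows", "kwargs": {
  "motion": [
    [1,[0,0,0.3],[0,0,0]],
    [1,[0,0,0.3],[0,0,0]],
    [1,[0,0,0.2],[0,0,0]],
    [1,[0,0,0.2],[0,0,0]],
    [1,[0,0,0],[0,0,0]],
    [1,[0,0,0],[0,0,0]],
    [1,[0,0,0],[0,0,0]],
    [1,[0,0,0],[0,0,0]],
    [1,[0,0,0],[0,0,0]],
    [1,[0,0,0],[0,0,0]]
  ]
}}

```text
t: 17.85
tool_pos: [0.4364, -0.2668, 0.0432]
tcp_rot: [0.888, 0.46, 0.0, 0.0]
wrist_force: [0.8, 0.6, -1.0]
width: 0.238
gripper_force: 30.0
```

{"fn": "send_rows", "kwargs": {
  "motion": [
    [1,[0,0,0.2],[0,0,0]],
    [1,[0,0,0.2],[0,0,0]],
    [1,[0,0,0],[0,0,0]],
    [1,[0,0,0],[0,0,0]],
    [1,[0,0,0],[0,0,0]],
    [1,[0,0,0],[0,0,0]],
    [1,[0,0,0],[0,0,0]],
    [1,[0,0,0],[0,0,0]],
    [1,[0,0,0],[0,0,0]],
    [1,[0,0,0],[0,0,0]]
  ]
}}

```text
t: 19.1
tool_pos: [0.4364, -0.2668, 0.0392]
tcp_rot: [0.888, 0.46, 0.0, -0.0]
wrist_force: [0.1, 0.0, -0.7]
width: 0.241
gripper_force: 30.0
```

{"fn": "send_rows", "kwargs": {
  "motion": [
    [1,[0,0,0.2],[0,0,0]],
    [1,[0,0,0.2],[0,0,0]],
    [1,[0,0,0],[0,0,0]],
    [1,[0,0,0],[0,0,0]],
    [1,[0,0,0],[0,0,0]],
    [1,[0,0,0],[0,0,0]],
    [1,[0,0,0],[0,0,0]],
    [1,[0,0,0],[0,0,0]],
    [1,[0,0,0],[0,0,0]],
    [1,[0,0,0],[0,0,0]]
  ]
}}

```text
t: 20.35
tool_pos: [0.4364, -0.2668, 0.0352]
tcp_rot: [0.888, 0.46, 0.0, -0.0]
wrist_force: [0.1, 0.2, -1.2]
width: 0.242
gripper_force: 30.0
```

{"fn": "send_rows", "kwargs": {
  "motion": [
    [1,[0,0,0.2],[0,0,0]],
    [1,[0,0,0.2],[0,0,0]],
    [1,[0,0,0],[0,0,0]],
    [1,[0,0,0],[0,0,0]],
    [0.4,[0,0,0],[0,0,0]],
    [0.3,[0,0,0],[0,0,0]],
    [0.2,[0,0,0],[0,0,0]],
    [0.1,[0,0,0],[0,0,0]],
    [0,[0,0,0],[0,0,0]],
    [0,[0,0,0],[0,0,0]]
  ]
}}

```text
t: 21.6
tool_pos: [0.4364, -0.2668, 0.0312]
tcp_rot: [0.888, 0.46, 0.0, -0.0]
wrist_force: [-0.7, -0.0, -0.1]
width: 0.498
gripper_force: 0.0
```

{"fn": "send_rows", "kwargs": {
  "motion": [
    [0,[0,0,-1],[0,0,0]],
    [0,[0,0,-2],[0,0,0]],
    [0,[0,0,-3],[0,0,0]],
    [0,[0,0,-3],[0,0,0]],
    [0,[0,0,-3],[0,0,0]],
    [0,[0,0,-3],[0,0,0]],
    [0,[0,0,-3],[0,0,0]],
    [0,[0,0,0],[0,0,0]],
    [0,[0,0,0],[0,0,0]],
    [0,[0,0,0],[0,0,0]]
  ]
}}

```text
t: 22.85
tool_pos: [0.4356, -0.2664, 0.21]
tcp_rot: [0.888, 0.46, -0.001, -0.001]
wrist_force: [-0.1, 0.4, -0.3]
width: 0.503
gripper_force: 0.0
```

```bash
python3 look.py pics/w4.png; python3 - <<'E'
from h import *
a=cv2.imread('pics/w4.png'); b=np.ascontiguousarray(ctrl.get_image('side')[:,:,::-1])
o=np.zeros((600,800,3),np.uint8); o[:375,:500]=cv2.resize(a,(500,375)); o[375:,:300]=cv2.resize(b,(300,225)); o[:,500:]=cv2.resize(b[130:310,190:340],(500,600))[:,50:350]
cv2.imwrite('pics/f.png',o)
E
```

```text
22.85 [ 0.4356 -0.2664  0.21  ] [[0.577, 0.817, -0.002], [0.817, -0.577, 0.001], [-0.0, -0.003, -1.0]] 0.5029928337033774 [-0.1  0.4 -0.3]
```

View pics/f.png

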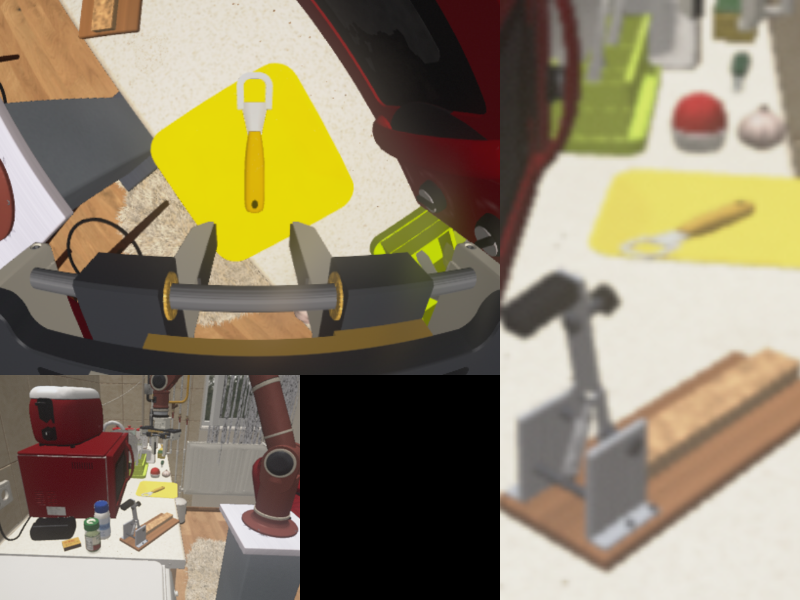

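The opener lies flat, with its handle middle near (254,172) against the plate's centre near (252,165). The clamp stands open and the robot is clear, so I'm handing the job in.

```bash
python3 -c "
from plant import ctrl
print(ctrl.finish_job())"
```

```text
the job is handed in; nothing more can be done
None
```

I handed the job in at about 23 s: the last images show the clamp standing open by itself and the opener lying flat, released, with its handle about over the plate's centre; the hand-in returned no verdict.

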